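# Put the leather burnisher into third gear

## Task

The gear lever of the green burnishing machine stands somewhere in the left-hand slot of its H-shaped gate. With the fingertips, push it to the crossbar, across to the right and then fully forward into third (the forward right slot, green dot), without slipping back into fourth (red dot), and leave it there. Do not pull the lever up, and leave the things standing around the machine where they are.

Things in the scene. Friction and masses are not known exactly. Their poses are not given: they have to be found in the camera images.
- gate (a point): centre of the H-shaped gate on top of its flat steel plate (134 mm square, 110 mm above the table), at the near end of the green machine. Axes turn with the machine: +x forward (away from the robot), +y left, z up. The H: two slots along x at y = +25 and -25 mm, each reaching 33 mm either way, joined by a crossbar along y at x = 0; all 22 mm wide. The lever tilts about a point 70 mm below this point
- first_slot (a point): end position of the lever's 10 mm steel rod in the first slot, forward left, at the top of the plate; a white dot on the plate lies 25 mm further forward. Rest of the machine (motor, wooden wheel; 115 to 215 mm beyond the gate's centre, at most 118 mm above the table) lies lower than the knob
- second_slot (a point): the same for the second slot, back left; yellow dot 25 mm behind it
- third_slot (a point): the same for the third slot, forward right; green dot 25 mm forward of it
- fourth_slot (a point): the same for the fourth slot, back right; red dot 25 mm behind it
- knob (a point): middle of the lever's black plastic knob, an upright rounded handle 61 mm tall, 20 mm thick at its foot and 29 mm at its orange band; 145 mm from the lever's tilting point; its top is 31 mm above this point and its foot 30 mm below, along the lever. z axis along the lever. Upright, this point is 185 mm above the table; it travels about 48 mm each way from upright
- lever_across (a joint): sideways tilt of the lever, rad: -0.34 fully left, 0 upright, +0.34 fully right (end stops). About 2 N at the knob moves it; it stays where it is left. The gate lets it cross only while lever_fore is within about 0.08 of 0
- lever_fore (a joint): fore-and-aft tilt of the lever, rad: -0.34 fully back (towards the robot), 0 in the crossbar, +0.34 fully forward (end stops). About 2 N at the knob moves it; it stays where it is left. In the slots the gate keeps lever_across beyond about 0.26 either way
- lever_lift (a joint): how far the lever is pulled up out of its socket along its own length, m: 0 seated (a spring holds it down with about 9 N, plus 0.5 N for each mm), 0.020 at most
- dye_bottle: bystander, loose: grey dye bottle, yellow label, white cap, 48 mm diameter, 85 mm tall; origin at the centre of its underside
- red_cap: bystander, loose: shallow red plastic cap, 44 mm across, 22 mm tall; origin at the centre of its underside
- wax_jar: bystander, loose: amber wax jar with metal lid, 60 mm diameter, 60 mm tall; origin at the centre of its underside
- spool: bystander, loose: wooden thread spool, 40 mm diameter, 60 mm tall; origin at the centre of its underside
- slicker: bystander, loose: turned wooden edge slicker standing on end, 34 mm diameter, 110 mm tall; origin at the centre of its underside
- mallet: bystander, loose: hammer lying on the table, wooden handle, 240 mm long; origin at the centre of its length, on its underside
- brush_mug: bystander, loose: white mug, 76 mm diameter, 95 mm tall; origin at the centre of its underside

How it is judged:
By the outcome, as a careful person would: the job done as asked, in the order asked, and still so for the second after the job is handed in, with the robot touching nothing.
It also fails if it takes over 64 s, if anything falls off the work surface, if the arm or the gripper's body presses on something with over 40 N, if the wrist force passes 120 N, or if a joint passes its speed limit or range.

## Robot

A 7-joint arm with a two-finger parallel gripper is mounted at the origin on the work surface. World frame = base frame: x ahead of the robot, y to its left, z up, the work surface at z = 0. Lengths are in m, angles in rad, forces in N, time in s.
With the tool pointing down it reaches from about 0.35 to 0.775 m from the base axis. Payload 3.1 kg.
Tool frame: the origin (TCP) lies at the very end of the fingers, on their centre line; the grasp point (between the pads) lies 19 mm behind it (env.hold_point_z is the distance from the TCP to the grasp point, in m); x points along the fingers, y is the direction in which the jaws open and shut, and the axes are right-handed (so a half turn about x gives the same grasp; the last joint's range is limited). The gripper opens to 85 mm and grips with 20 to 120 N. Pads are 22 mm wide; open, the fingers measure 114 mm over their backs; the gripper's body (76 mm by 85 mm) begins 54 mm behind the grasp point. The pads swing forward as they close: fully open they stand 13 mm farther back than shut.
Start: joints at [-1.226, 0.311, 0.014, 1.512, -0.004, 1.319, -0.027], TCP at [0.207, 0.509, 0.208] pointing down, gripper open.
Joint ranges: [-2.7, 2.7], [-0.3, 1.91], [-1.27, 1.3], [0.12, 2.57], [-1.44, 4.58], [0.2, 2.03], [-3.05, 3.05]. Speed limits (rad/s): [2.79, 2.79, 3.14, 3.14, 3.14, 3.14, 3.14].

## Interface

Orientations are given as a unit quaternion [w, x, y, z].
In Python, from cell import env gives the robot as it stands. The module is installed in compiled form; this text tells all that it offers.
- The arm moves only by the tool move_arm, never from a script. Its argument "steps" is one flat list of numbers, 6 for each row, row after row: the shift along the world's x, y, z in m, then the turn, a rotation vector about the world's x, y, z in rad. A call has 1 to 5 rows; each row is the pose to reach, as a shift and turn from the pose commanded when the call began; what a row does not reach only later rows make up. A row lasts 1/10 s, in which the tool goes at most 50 mm and 8.59 degrees, less where a joint would pass 70% of its speed; a pose out of reach is approached as far as the arm can. A call with a gripper value outside its range is refused whole. "claw" is the opening in per cent of the stroke, from 0 (shut) to 100 (fully open), set as the call begins (left out, the last holds). The fingers move at their own pace and stop on an object; "force" is the grip in N (left out, the last holds). Time passes only in rows, so rows that repeat a pose let the fingers close. It gives the time, the measured TCP pose, the force and the opening at its end, in the units of the state.
- env.state(): the state, without advancing time (a new reading comes with each control period).
- env.read_camera(name): name is "scene" or "side" or "wrist"; returns a dict with "pixels" (420x560x3 uint8, blue, green, red), "fx", "fy", "cx", "cy" (pixels), "camera_from_world" (4x4, takes a point from world to camera coordinates). Camera axes: x right, y up, looking along -z (the intrinsics and any distortion apply to the point x, -y, -z); pixel columns grow to the right and rows downward; lengths in m; the calibration is good to about 2 mm. A picture is of the moment at which its call begins. There is no depth.
- env.finish_job(): hands the job in, once; it reports no verdict.
The state is a dict: "time": time; "qpos": joint angles; "joint_vel": joint speeds; "tau": joint torques, N m; "tcp_pos": TCP position; "tool_rot": TCP orientation; "contact_force": force on the tool from outside, world axes, zero at the start; "torque": the same for the moment, N m; "gripper_width": finger opening in m.
Only numpy, scipy, OpenCV 4.12 (cv2) and the standard library are available. Lean on these libraries where they do the work, as an engineer would, in place of code of your own. Each camera call takes 0.05 s, during which the arm holds its last target.

## Working session

There is one attempt and no reset: what is moved stays moved. The work goes in short steps, Python scripts to look and compute and a tool call to move; the robot and the scene stay as the last step left them, time stands still between calls to the robot, and variables do not carry over. Pictures are saved under pics/ and viewed, and the job is handed in when it is done.

Besides the shell and the picture viewer there is one more tool, called by a JSON object that holds its "op" and its "data". move_arm: Moves the arm, as the interface text tells. Its arguments: {"type":"object","properties":{"steps":{"type":"array"},"claw":{"type":"number"},"force":{"type":"number"}},"required":["steps"]}

```bash
mkdir -p pics
cat > h.py <<'E'
from cell import env
import cv2, numpy as np
def shot(n,f):
    c=env.read_camera(n); cv2.imwrite('pics/'+f,c['pixels']); 
    np.savez(f'pics/{f}.npz',**{k:np.array(v) for k,v in c.items()}); return c
def load(f): return np.load(f'pics/{f}.npz')
def ray(c,u,v):
    M=np.array(c['camera_from_world']); d=np.array([(u-c['cx'])/c['fx'],-(v-c['cy'])/c['fy'],-1.])
    R=M[:3,:3]; o=-R.T@M[:3,3]; return o,R.T@d
def atz(c,u,v,z):
    o,d=ray(c,u,v); return o+d*(z-o[2])/d[2]
def proj(c,p):
    M=np.array(c['camera_from_world']); q=M[:3,:3]@np.array(p)+M[:3,3]
    return float(c['cx']+c['fx']*q[0]/-q[2]), float(c['cy']-c['fy']*q[1]/-q[2])
E
python3 - <<'E'
from h import *
for n in ('scene','side','wrist'):
    c=shot(n,n+'0.png'); print(n,[k for k in c],c['fx'],ray(c,c['cx'],c['cy']))
print(env.state())
E
```

```text
scene ['pixels', 'fx', 'fy', 'cx', 'cy', 'camera_from_world'] 543.6444919258665 (array([1.12720242, 0.77090273, 1.20521512]), array([-0.37371119, -0.54171176, -0.75291986]))
side ['pixels', 'fx', 'fy', 'cx', 'cy', 'camera_from_world'] 416.1765341470802 (array([ 0.21080036, -0.84570067,  0.87873335]), array([ 0.32410325,  0.70164535, -0.63454777]))
wrist ['pixels', 'fx', 'fy', 'cx', 'cy', 'camera_from_world'] 290.2372587919956 (array([0.13876802, 0.53629801, 0.37175459]), array([ 0.26972262, -0.11225703, -0.95637235]))
{'time': 0.15, 'qpos': array([-1.22573421,  0.31156362,  0.01397704,  1.5126842 , -0.00442986,
        1.31920224, -0.02717208]), 'joint_vel': array([-0.00106748, -0.00297869,  0.00196478, -0.00459503, -0.00048306,
        0.00131116,  0.00045745]), 'tau': array([ 1.07519485e-03, -3.80275404e+01,  1.46338264e-01, -2.30851042e+01,
        1.22899254e-02,  9.74651979e-03, -1.29409034e-05]), 'tcp_pos': array([0.20719865, 0.50883636, 0.20756055]), 'tool_rot': array([ 0.6938256 ,  0.13521444,  0.69404192, -0.13648775]), 'contact_force': array([-0.22562519,  0.19186339, -1.12381006]), 'torque': array([-0.01303393,  0.02173377, -0.07189539]), 'gripper_width': 0.08550227062721134}
```

View pics/scene0.png

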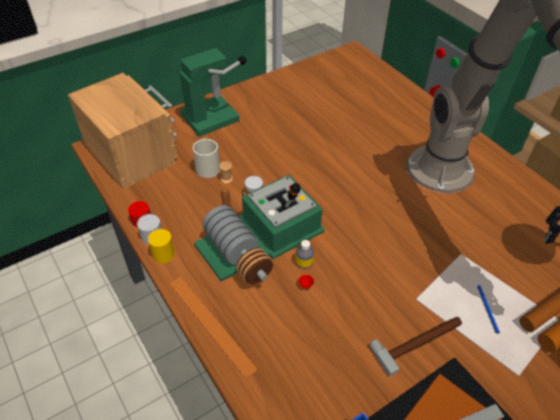

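View pics/side0.png

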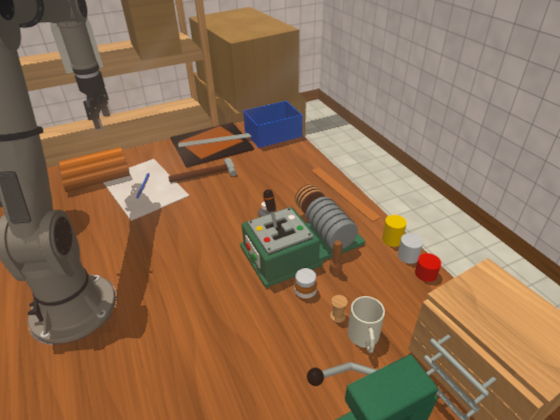

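View pics/wrist0.png

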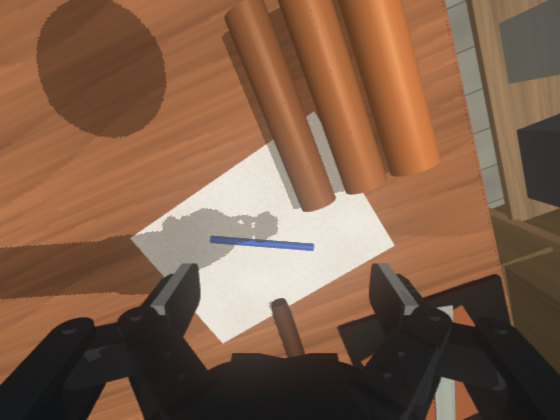

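Run:
```python
from h import *
for n,(x,y,w,h) in {'scene':(190,150,150,150),'side':(220,170,140,120)}.items():
    im=cv2.imread(f'pics/{n}0.png')[y:y+h,x:x+w]
    cv2.imwrite(f'pics/{n}0z.png',cv2.resize(im,None,fx=5 if n=='side' else 4,fy=5 if n=='side' else 4,interpolation=cv2.INTER_CUBIC))
```

```text
(no output)
```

View pics/scene0z.png

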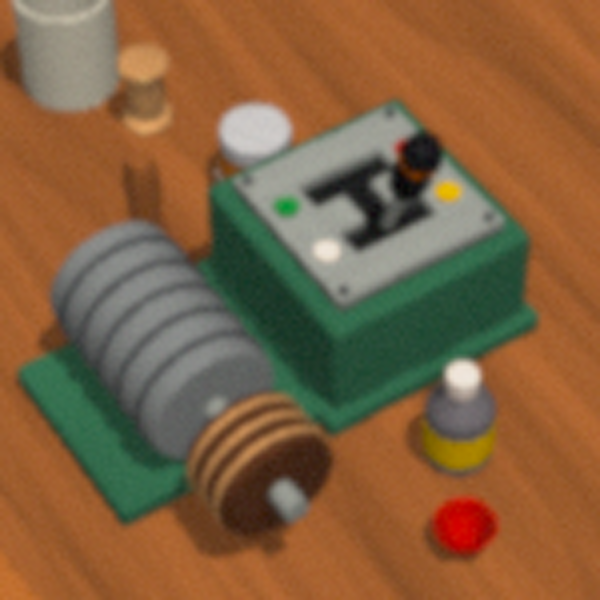

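View pics/side0z.png

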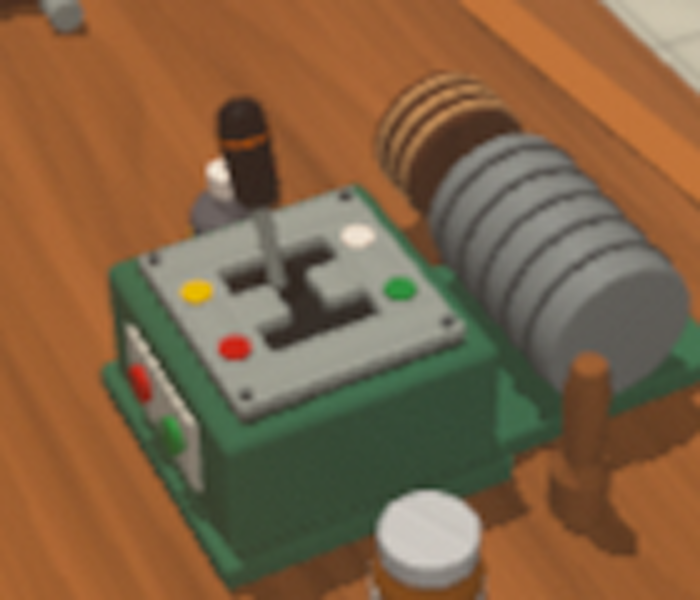

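```bash
cat > fit.py <<'E'
from h import *
from scipy.optimize import least_squares
s=load('scene0.png');d=load('side0.png')
S=lambda u,v:(190+u/4,150+v/4); D=lambda u,v:(220+u/5,170+v/5)
dots={'w':(.058,.025),'y':(-.058,.025),'g':(.058,-.025),'r':(-.058,-.025)}
ps={'g':S(287,207),'w':S(327,250),'y':S(448,191),'r':S(402,147)}
pd={'y':D(197,292),'r':D(235,348),'w':D(357,236),'g':D(400,289)}
def G(x,p):
    c,n=np.cos(x[2]),np.sin(x[2]); return np.array([x[0]+c*p[0]-n*p[1],x[1]+n*p[0]+c*p[1],.11])
def res(x,wh):
    r=[]
    if 's' in wh:
        for k in ps: r+=list(np.subtract(proj(s,G(x,dots[k])),ps[k]))
    if 'd' in wh:
        for k in pd: r+=list(np.subtract(proj(d,G(x,dots[k])),pd[k]))
    return r
for wh in('s','d','sd'):
    o=least_squares(res,[.6,.1,0],args=(wh,),x_scale=[.1,.1,.1]); print(wh,o.x,np.abs(o.fun).max())
g=o.x
def lev(t,L):  # t fore, across ; point at L from pivot
    f,a=t; c,n=np.cos(g[2]),np.sin(g[2])
    v=np.array([np.tan(f),-np.tan(a),1]); v=v/np.linalg.norm(v)*L
    return np.array([g[0]+c*v[0]-n*v[1],g[1]+n*v[0]+c*v[1],.04+v[2]])
if __name__=='__main__':
    # orange band? use rows: top centre and foot
    obs=[(s,S(424,140),.172),(s,S(406,190),.117),(d,D(242,107),.170),(d,D(258,200),.117)]
    def r2(t): return np.concatenate([np.subtract(proj(c,lev(t,L)),p) for c,p,L in obs])
    o=least_squares(r2,[0,0]); print('fore,across',o.x,o.fun.round(1)); 
    for L in(.07,.115,.145,.176): print(L,lev(o.x,L))
E
python3 fit.py
```

```text
s [ 0.56050645 -0.0741779   0.07788871] 2.4288418330003765
d [ 0.56345797 -0.07712103  0.06674403] 2.622959492007965
sd [ 0.56207008 -0.07544956  0.0730004 ] 3.320971310269215
fore,across [-0.02779534 -0.31524844] [-0.7  1.  -1.1 -1.2 -1.2  0.3 -0.4 -0.8]
0.07 [ 0.55864297 -0.05394614  0.10652712]
0.115 [ 0.55643982 -0.04012251  0.14929455]
0.145 [ 0.55497106 -0.03090676  0.17780618]
0.176 [ 0.55345334 -0.02138382  0.20726819]
```

```bash
sed -i 's/\.058/.0498/g' fit.py; python3 fit.py
python3 - <<'E'
from h import *
import cv2
R=cv2.Rodrigues
from scipy.spatial.transform import Rotation as Q
w=env.state()['tool_rot']; print(Q.from_quat(np.r_[w[1:],w[0]]).as_matrix().round(3))
E
```

```text
s [ 0.56107017 -0.07383978  0.03652451] 0.48404935299868157
d [ 0.56274141 -0.077757    0.01719633] 0.09278042735434155
sd [ 0.56198222 -0.07555487  0.02785865] 0.9810833115940341
fore,across [-0.04186135 -0.31446449] [-0.7  1.  -1.1 -1.2 -1.2  0.3 -0.4 -0.7]
0.07 [ 0.55859466 -0.05400652  0.10651461]
0.115 [ 0.55641694 -0.04015401  0.149274  ]
0.145 [ 0.55496513 -0.030919    0.17778026]
0.176 [ 0.55346492 -0.02137615  0.20723672]
[[-0.001  0.377  0.926]
 [-0.002  0.926 -0.377]
 [-1.    -0.002  0.   ]]
```

{"op": "move_arm", "data": {"steps": [0.02, -0.035, 0.005, 0, 0, 0.08, 0.04, -0.07, 0.01, 0, 0, 0.16, 0.06, -0.105, 0.01, 0, 0, 0.24, 0.08, -0.14, 0.01, 0, 0, 0.32, 0.1, -0.18, 0.01, 0, 0, 0.385], "claw": 0}}

```text
time: 0.65
tcp_pos: [0.3078, 0.3283, 0.2182]
tool_rot: [0.707, -0.001, 0.707, 0.001]
contact_force: [2.4, 0.6, -0.1]
gripper_width: 0.0125
```

{"op": "move_arm", "data": {"steps": [0.02, -0.035, 0, 0, 0, 0, 0.04, -0.07, 0, 0, 0, 0, 0.06, -0.105, 0, 0, 0, 0, 0.08, -0.14, 0, 0, 0, 0, 0.1, -0.18, 0, 0, 0, 0]}}

```text
time: 1.15
tcp_pos: [0.4077, 0.1485, 0.2183]
tool_rot: [0.707, 0.0, 0.707, 0.0]
contact_force: [0.4, 0.2, 0.2]
gripper_width: 0.0003
```

{"op": "move_arm", "data": {"steps": [0.02, -0.035, 0, 0, 0, 0, 0.04, -0.07, 0, 0, 0, 0, 0.06, -0.105, 0, 0, 0, 0, 0.075, -0.14, 0, 0, 0, 0, 0.075, -0.17, 0, 0, 0, 0]}}

```text
time: 1.65
tcp_pos: [0.4837, -0.0231, 0.2181]
tool_rot: [0.707, 0.001, 0.707, -0.002]
contact_force: [0.7, 0.5, 0.2]
gripper_width: 0.0002
```

{"op": "move_arm", "data": {"steps": [0.005, -0.008, -0.02, 0, 0, 0, 0.005, -0.008, -0.04, 0, 0, 0, 0.005, -0.008, -0.05, 0, 0, 0, 0.005, -0.008, -0.05, 0, 0, 0]}}

```text
time: 2.05
tcp_pos: [0.4859, -0.0281, 0.1667]
tool_rot: [0.706, 0.0, 0.709, -0.0]
contact_force: [-0.8, -0.2, -0.4]
gripper_width: 0.0002
```

```bash
cat > look.py <<'E'
from h import *
import sys
t=sys.argv[1]
c=shot('scene',f's{t}.png')['pixels'][150:260,210:340]; e=shot('side',f'd{t}.png')['pixels'][170:270,225:335]
f=lambda i:cv2.resize(i,(400,380),interpolation=cv2.INTER_CUBIC)
cv2.imwrite(f'pics/z{t}.png',np.hstack([f(c),f(e)]))
cv2.imwrite(f'pics/w{t}.png',env.read_camera('wrist')['pixels'])
s=env.state(); print(s['time'],s['tcp_pos'],s['contact_force'])
E
python3 look.py 1
```

```text
2.2 [ 0.48808279 -0.02816823  0.16920679] [-0.45986806  0.3426549  -0.71987679]
```

View pics/z1.png

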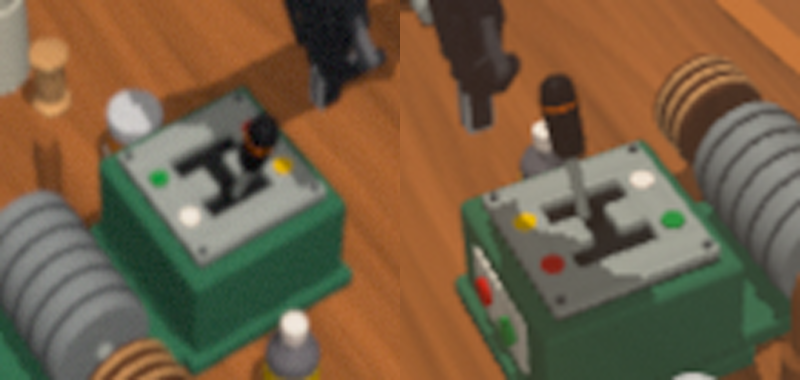

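View pics/w1.png

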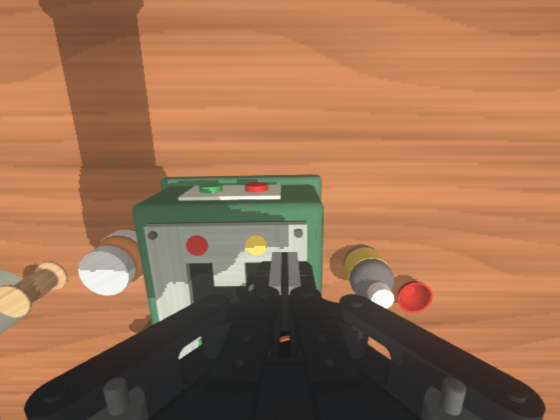

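{"op": "move_arm", "data": {"steps": [0.012, 0, 0, 0, 0, 0, 0.024, 0, 0, 0, 0, 0, 0.034, 0, 0, 0, 0, 0, 0.039, 0, 0, 0, 0, 0, 0.042, 0, 0, 0, 0, 0]}}

```text
time: 2.7
tcp_pos: [0.5295, -0.0283, 0.1688]
tool_rot: [0.707, 0.001, 0.707, -0.0]
contact_force: [-0.8, -0.5, 1.2]
gripper_width: -0.0004
```

{"op": "move_arm", "data": {"steps": [0.002, 0, 0, 0, 0, 0, 0.004, 0, 0, 0, 0, 0, 0.006, 0, 0, 0, 0, 0, 0.006, 0, 0, 0, 0, 0]}}

```text
time: 3.1
tcp_pos: [0.5355, -0.0285, 0.1684]
tool_rot: [0.707, 0.001, 0.707, -0.001]
contact_force: [-1.3, 0.7, 1.1]
gripper_width: 0.0
```

```bash
python3 look.py 2
```

```text
3.25 [ 0.53542521 -0.02861576  0.16839567] [-0.09111303  0.59118008  1.5070143 ]
```

View pics/z2.png

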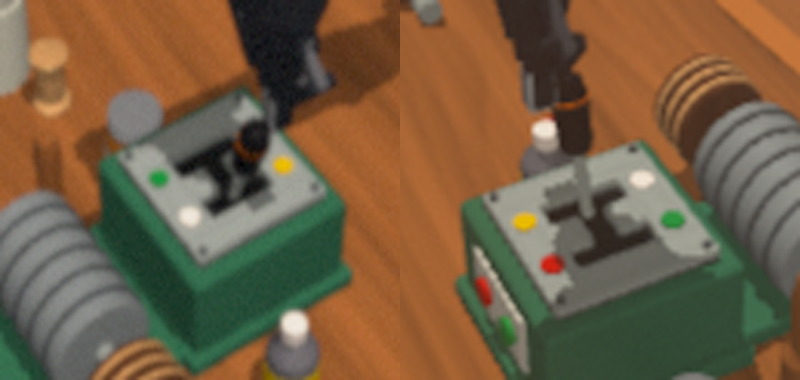

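```bash
cat > lv.py <<'E'
from fit import *
def zs(u,v): return (210+u*130/400,150+v*110/380)
def zd(u,v): return (225+(u-400)*110/400,170+v*100/380)
def est(obs):
    def r2(t): return np.concatenate([np.subtract(proj(c,lev(t,L)),p) for c,p,L in obs])
    o=least_squares(r2,[0,0]); print('fore,across',o.x,o.fun.round(1))
    for L in(.115,.145,.172): print(L,lev(o.x,L).round(4))
E
python3 - <<'E'
from lv import *
est([(s,zs(254,129),.172),(s,zs(244,160),.117),(d,zd(578,147),.117)])
# orange band centre maybe
E
python3 - <<'E'
import cv2,numpy as np
i=cv2.imread('pics/z2.png');a=i[80:210,140:320];b=i[60:240,500:680]
f=lambda x:cv2.resize(x,(400,400),interpolation=cv2.INTER_CUBIC)
cv2.imwrite('pics/z2b.png',np.hstack([f(a),f(b)]))
E
```

```text
s [ 0.56107017 -0.07383978  0.03652451] 0.48404935299868157
d [ 0.56274141 -0.077757    0.01719633] 0.09278042735434155
sd [ 0.56198222 -0.07555487  0.02785865] 0.9810833115940341
fore,across [ 0.00911776 -0.30963574] [-0.  -0.3 -0.8  0.6 -0.8 -0. ]
0.115 [ 0.562  -0.0405  0.1495]
0.145 [ 0.562  -0.0314  0.1781]
0.172 [ 0.562  -0.0231  0.2038]
```

View pics/z2b.png

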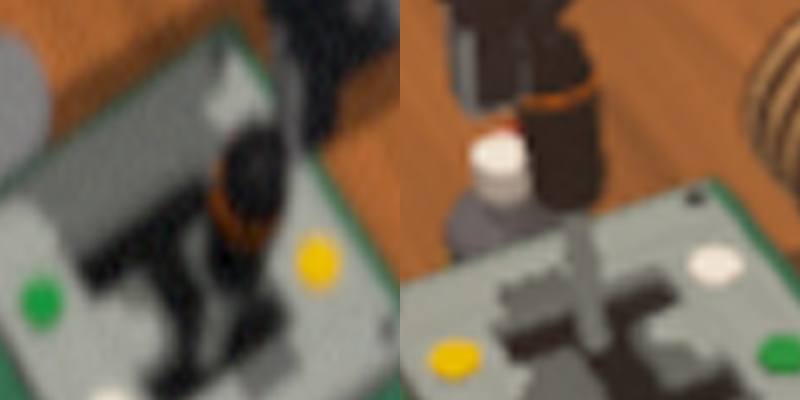

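{"op": "move_arm", "data": {"steps": [-0.02, 0, 0, 0, 0, 0, -0.045, 0.01, 0, 0, 0, -0.1, -0.05, 0.04, 0, 0, 0, -0.24, -0.05, 0.07, 0, 0, 0, -0.38, -0.05, 0.09, 0, 0, 0, -0.52]}}

```text
time: 3.75
tcp_pos: [0.4854, 0.0637, 0.1684]
tool_rot: [0.683, 0.184, 0.683, -0.183]
contact_force: [0.8, -0.6, 0.4]
gripper_width: -0.0002
```

{"op": "move_arm", "data": {"steps": [0, 0, 0, 0, 0, -0.14, 0, 0, 0, 0, 0, -0.28, 0, 0, 0, 0, 0, -0.42, 0, 0, 0, 0, 0, -0.56, 0, 0, 0, 0, 0, -0.7]}}

```text
time: 4.25
tcp_pos: [0.4858, 0.0611, 0.1684]
tool_rot: [0.578, 0.407, 0.578, -0.407]
contact_force: [-0.7, 0.4, 0.6]
gripper_width: -0.0001
```

{"op": "move_arm", "data": {"steps": [0, 0, 0, 0, 0, -0.14, 0.02, 0, 0, 0, 0, -0.28, 0.04, 0, 0, 0, 0, -0.33, 0.06, 0, 0, 0, 0, -0.33, 0.077, -0.02, 0, 0, 0, -0.33]}}

```text
time: 4.75
tcp_pos: [0.5638, 0.0455, 0.1678]
tool_rot: [0.506, 0.494, 0.507, -0.493]
contact_force: [-0.0, -0.4, -0.1]
gripper_width: 0.0003
```

```bash
python3 look.py 3
```

```text
4.9 [0.56329824 0.03892075 0.1682149 ] [-0.41182418 -0.24864855 -0.2613272 ]
```

View pics/z3.png

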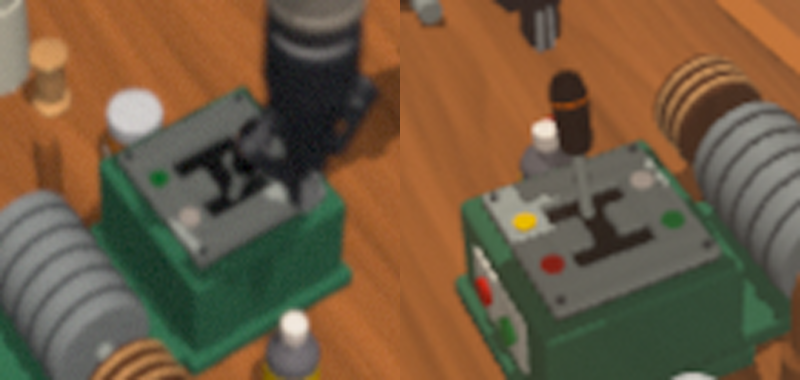

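View pics/w3.png

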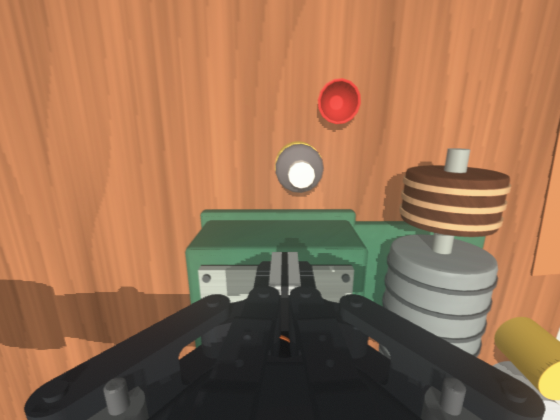

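{"op": "move_arm", "data": {"steps": [0, -0.02, 0, 0, 0, 0, 0, -0.037, 0, 0, 0, 0, 0, -0.05, 0, 0, 0, 0, 0, -0.06, 0, 0, 0, 0, 0, -0.07, 0, 0, 0, 0]}}

```text
time: 5.4
tcp_pos: [0.5625, -0.0274, 0.1687]
tool_rot: [0.505, 0.495, 0.506, -0.494]
contact_force: [-0.2, 2.8, 1.7]
gripper_width: -0.0001
```

{"op": "move_arm", "data": {"steps": [0, -0.01, 0, 0, 0, 0, 0, -0.02, 0, 0, 0, 0, 0.001, -0.03, 0, 0, 0, 0, 0.001, -0.04, 0, 0, 0, 0, 0.001, -0.05, 0, 0, 0, 0]}}

```text
time: 5.9
tcp_pos: [0.5632, -0.0797, 0.168]
tool_rot: [0.505, 0.495, 0.505, -0.496]
contact_force: [-0.6, 1.4, -1.4]
gripper_width: -0.0003
```

```bash
python3 look.py 4
```

```text
6.05 [ 0.5631726  -0.08049869  0.16827215] [ 0.22575015 -0.09138299  0.48626397]
```

View pics/z4.png

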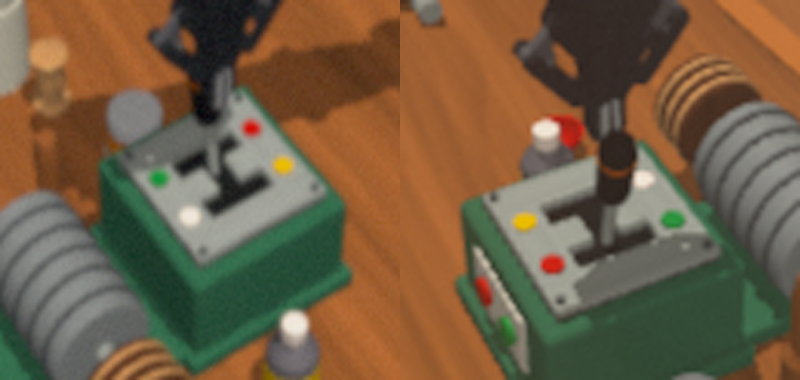

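{"op": "move_arm", "data": {"steps": [0, -0.005, 0, 0, 0, 0, 0.001, -0.01, 0, 0, 0, 0, 0.001, -0.014, 0, 0, 0, 0, 0.001, -0.014, 0, 0, 0, 0]}}

```text
time: 6.45
tcp_pos: [0.5644, -0.0935, 0.1684]
tool_rot: [0.505, 0.495, 0.504, -0.496]
contact_force: [0.4, 0.8, 0.0]
gripper_width: 0.0004
```

```bash
python3 look.py 5
```

```text
6.6 [ 0.56458052 -0.09292401  0.1685204 ] [ 0.80941975  1.02243845 -0.51768303]
```

View pics/z5.png

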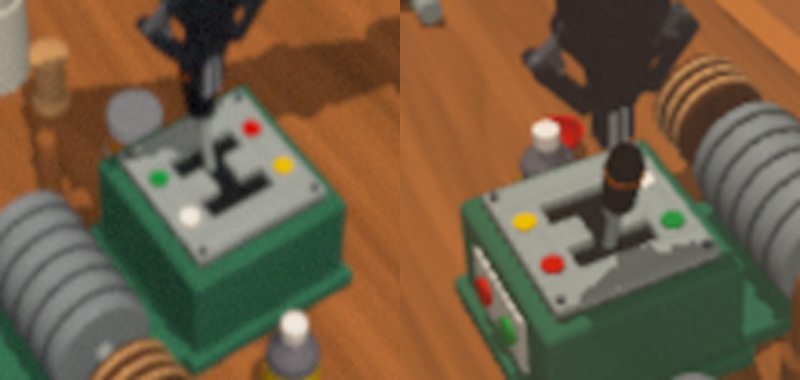

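{"op": "move_arm", "data": {"steps": [0, -0.003, 0, 0, 0, 0, 0, -0.006, 0, 0, 0, 0, 0, -0.006, 0, 0, 0, 0]}}

```text
time: 6.9
tcp_pos: [0.5644, -0.0992, 0.1685]
tool_rot: [0.505, 0.495, 0.504, -0.495]
contact_force: [-0.3, 0.6, 0.6]
gripper_width: -0.0001
```

{"op": "move_arm", "data": {"steps": [0, -0.002, 0, 0, 0, 0, 0, -0.004, 0, 0, 0, 0, 0, -0.004, 0, 0, 0, 0]}}

```text
time: 7.2
tcp_pos: [0.5644, -0.1031, 0.1684]
tool_rot: [0.505, 0.495, 0.504, -0.495]
contact_force: [0.6, -0.1, -0.2]
gripper_width: -0.0002
```

```bash
python3 look.py 6
```

```text
7.35 [ 0.56445985 -0.10286355  0.16845936] [ 0.32679265  0.81413614 -0.29345512]
```

View pics/z6.png

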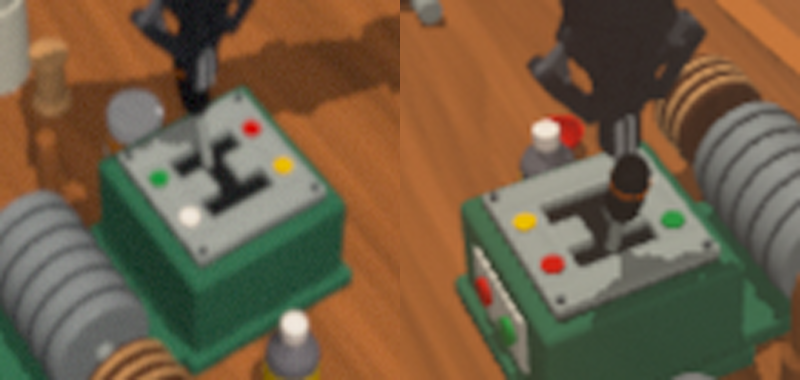

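Run:
```python
from lv import *
est([(d,zd(632,166),.164),(d,zd(624,212),.117),(s,zs(195,103),.117),(d,zd(613,243),.075)])
for a in(.25,.3,.34):
  print(a,[proj(d,lev((0,a),L)) for L in(.117,.16)])
```

```text
s [ 0.56107017 -0.07383978  0.03652451] 0.48404935299868157
d [ 0.56274141 -0.077757    0.01719633] 0.09278042735434155
sd [ 0.56198222 -0.07555487  0.02785865] 0.9810833115940341
fore,across [0.0118011  0.33546757] [-0.1  1.5 -0.7 -1.  -0.6  1.  -0.1 -1.2]
0.115 [ 0.5643 -0.1134  0.1486]
0.145 [ 0.5649 -0.1232  0.1769]
0.172 [ 0.5655 -0.1321  0.2024]
0.25 [(283.7206874652053, 221.98676229961737), (285.4465033902752, 212.16469278933778)]
0.3 [(284.7246966088089, 223.69155167438197), (286.8712635176555, 214.53621801189547)]
0.34 [(285.5215379349656, 225.1053761950206), (288.00379451874096, 216.50962492946266)]
```

{"op": "move_arm", "data": {"steps": [0, -0.002, 0, 0, 0, 0, 0, -0.003, 0, 0, 0, 0, 0, -0.003, 0, 0, 0, 0]}}

```text
time: 7.65
tcp_pos: [0.5644, -0.1055, 0.1683]
tool_rot: [0.505, 0.495, 0.505, -0.495]
contact_force: [0.6, 1.3, -0.2]
gripper_width: -0.0
```

```bash
python3 -c "
from h import *
s=env.state();print(s['contact_force'],s['tcp_pos'])"
```

```text
[ 0.5612864   1.3277932  -0.15216994] [ 0.56440896 -0.10546483  0.16832878]
```

{"op": "move_arm", "data": {"steps": [0, 0.03, 0, 0, 0, 0, -0.02, 0.06, 0, 0, 0, 0, -0.05, 0.08, 0, 0, 0, 0, -0.085, 0.08, 0, 0, 0, 0.12, -0.095, 0.07, 0, 0, 0, 0.26]}}

```text
time: 8.15
tcp_pos: [0.466, -0.0337, 0.1678]
tool_rot: [0.565, 0.423, 0.568, -0.423]
contact_force: [0.3, -0.6, 0.4]
gripper_width: 0.0001
```

{"op": "move_arm", "data": {"steps": [0, 0, 0, 0, 0, 0.14, 0, 0, 0, 0, 0, 0.28, 0, 0, 0, 0, 0, 0.42, 0, 0, 0, 0, 0, 0.56, 0, -0.02, 0, 0, 0, 0.7]}}

```text
time: 8.65
tcp_pos: [0.4699, -0.0532, 0.1684]
tool_rot: [0.678, 0.203, 0.678, -0.202]
contact_force: [0.1, 0.5, -0.5]
gripper_width: 0.0
```

{"op": "move_arm", "data": {"steps": [0, -0.01, 0, 0, 0, 0.14, 0, -0.03, 0, 0, 0, 0.28, 0, -0.05, 0, 0, 0, 0.42, 0.005, -0.067, -0.004, 0, 0, 0.56, 0.01, -0.067, -0.004, 0, 0, 0.61]}}

```text
time: 9.15
tcp_pos: [0.4787, -0.127, 0.1645]
tool_rot: [0.707, -0.007, 0.707, 0.005]
contact_force: [-0.3, -0.4, -0.6]
gripper_width: 0.0001
```

```bash
python3 look.py 7
```

```text
9.3 [ 0.47949242 -0.1231913   0.16446709] [-0.15558804 -0.62897524 -0.71459752]
```

View pics/z7.png

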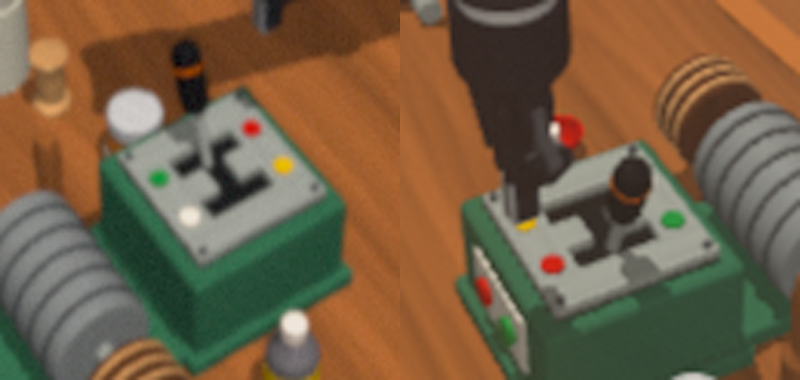

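{"op": "move_arm", "data": {"steps": [0.02, 0, 0, 0, 0, 0, 0.04, 0, 0, 0, 0, 0, 0.052, 0, 0, 0, 0, 0, 0.06, 0, 0, 0, 0, 0, 0.068, 0, 0, 0, 0, 0]}}

```text
time: 9.8
tcp_pos: [0.547, -0.1222, 0.1644]
tool_rot: [0.707, -0.006, 0.708, 0.007]
contact_force: [-1.1, 1.0, 1.1]
gripper_width: -0.0
```

{"op": "move_arm", "data": {"steps": [0.008, 0, 0, 0, 0, 0, 0.016, 0, 0, 0, 0, 0, 0.024, 0, 0, 0, 0, 0, 0.03, 0, 0, 0, 0, 0, 0.034, 0, 0, 0, 0, 0]}}

```text
time: 10.3
tcp_pos: [0.582, -0.1228, 0.1643]
tool_rot: [0.707, -0.007, 0.707, 0.006]
contact_force: [-0.2, 0.4, -1.0]
gripper_width: 0.0001
```

```bash
python3 look.py 8
```

```text
10.45 [ 0.58192072 -0.12292957  0.16446596] [ 0.64347288 -0.09412594  0.36531834]
```

View pics/z8.png

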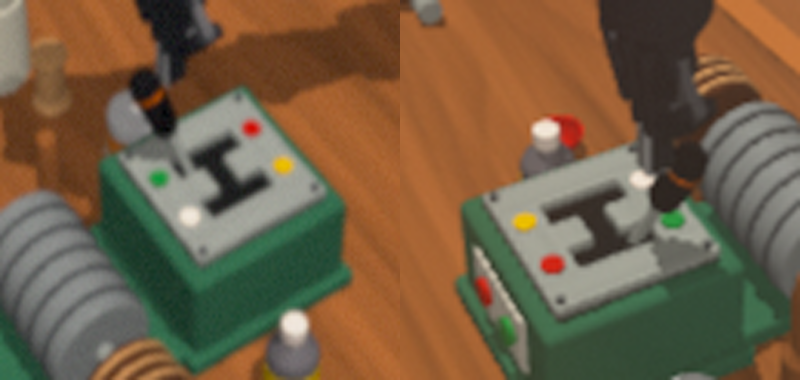

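{"op": "move_arm", "data": {"steps": [0.003, 0, 0, 0, 0, 0, 0.006, 0, 0, 0, 0, 0, 0.006, 0, 0, 0, 0, 0]}}

```text
time: 10.75
tcp_pos: [0.5878, -0.1227, 0.1644]
tool_rot: [0.707, -0.007, 0.707, 0.006]
contact_force: [0.2, -0.1, 0.4]
gripper_width: 0.0001
```

{"op": "move_arm", "data": {"steps": [0.002, 0, 0, 0, 0, 0, 0.004, 0, 0, 0, 0, 0, 0.004, 0, 0, 0, 0, 0]}}

```text
time: 11.05
tcp_pos: [0.5917, -0.1225, 0.1644]
tool_rot: [0.707, -0.007, 0.707, 0.007]
contact_force: [-0.9, 0.5, -0.3]
gripper_width: -0.0
```

```bash
python3 look.py 9
```

```text
11.2 [ 0.59161915 -0.12256518  0.16445208] [0.36370367 0.39147912 0.07607544]
```

View pics/z9.png

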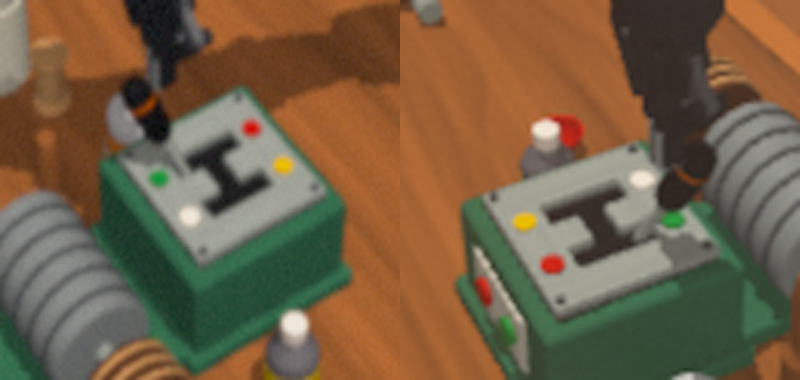

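{"op": "move_arm", "data": {"steps": [0.002, 0, 0, 0, 0, 0, 0.003, 0, 0, 0, 0, 0, 0.003, 0, 0, 0, 0, 0]}}

```text
time: 11.5
tcp_pos: [0.5939, -0.1226, 0.1642]
tool_rot: [0.707, -0.006, 0.708, 0.006]
contact_force: [-2.3, 0.0, -0.0]
gripper_width: 0.0001
```

{"op": "move_arm", "data": {"steps": [0.002, 0, 0, 0, 0, 0, 0.003, 0, 0, 0, 0, 0, 0.003, 0, 0, 0, 0, 0]}}

```text
time: 11.8
tcp_pos: [0.5963, -0.1225, 0.1638]
tool_rot: [0.706, -0.006, 0.708, 0.007]
contact_force: [-5.2, 0.9, 1.1]
gripper_width: 0.0003
```

```bash
python3 look.py 10
python3 - <<'E'
from lv import *
for t in((.2,.3),(.27,.3),(.34,.3),(.34,.34)): print(t,[(round((u-225)/110*400+400),round((v-170)*3.8)) for u,v in [proj(d,lev(t,L)) for L in (.117,.145,.172)]],[(round((u-210)/130*400),round((v-150)/110*380)) for u,v in [proj(s,lev(t,L)) for L in (.117,.145,.172)]])
E
```

```text
11.95 [ 0.59664648 -0.12252829  0.16398814] [-4.30710176  0.12803327 -0.56821095]
s [ 0.56107017 -0.07383978  0.03652451] 0.48404935299868157
d [ 0.56274141 -0.077757    0.01719633] 0.09278042735434155
sd [ 0.56198222 -0.07555487  0.02785865] 0.9810833115940341
(0.2, 0.3) [(644, 196), (656, 171), (668, 147)] [(176, 121), (166, 94), (155, 67)]
(0.27, 0.3) [(653, 193), (667, 169), (681, 144)] [(169, 127), (157, 101), (145, 76)]
(0.34, 0.3) [(661, 192), (678, 167), (694, 142)] [(163, 133), (149, 109), (135, 85)]
(0.34, 0.34) [(664, 197), (681, 173), (698, 149)] [(160, 131), (146, 106), (131, 82)]
```

View pics/z10.png

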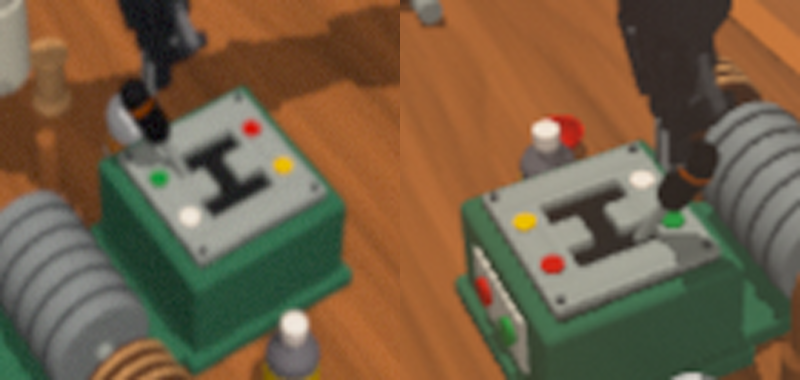

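{"op": "move_arm", "data": {"steps": [0.002, 0, 0, 0, 0, 0, 0.004, 0, 0, 0, 0, 0, 0.004, 0, 0, 0, 0, 0]}}

```text
time: 12.25
tcp_pos: [0.5997, -0.1226, 0.1638]
tool_rot: [0.706, -0.006, 0.709, 0.007]
contact_force: [-7.3, 0.3, 0.5]
gripper_width: 0.0
```

{"op": "move_arm", "data": {"steps": [-0.01, 0, 0, 0, 0, 0, -0.04, 0, 0, 0, 0, 0, -0.08, 0, 0.0, 0, 0, 0, -0.12, 0, 0.03, 0, 0, 0, -0.15, 0, 0.06, 0, 0, 0]}}

```text
time: 12.75
tcp_pos: [0.4509, -0.1228, 0.2252]
tool_rot: [0.708, -0.006, 0.706, 0.006]
contact_force: [0.2, -0.2, 0.9]
gripper_width: -0.0003
```

{"op": "move_arm", "data": {"steps": [0, 0.04, 0, 0, 0, 0, 0, 0.08, 0, 0, 0, 0, 0, 0.11, 0, 0, 0, 0, 0, 0.14, 0, 0, 0, 0, 0, 0.14, 0, 0, 0, 0]}}

```text
time: 13.25
tcp_pos: [0.4538, 0.0238, 0.2254]
tool_rot: [0.709, -0.008, 0.705, 0.011]
contact_force: [-0.4, 0.0, -0.3]
gripper_width: 0.0001
```

```bash
python3 look.py 11
```

```text
13.4 [0.45303891 0.01687701 0.2252367 ] [ 0.5879481  -0.35469274 -0.37355742]
```

View pics/z11.png

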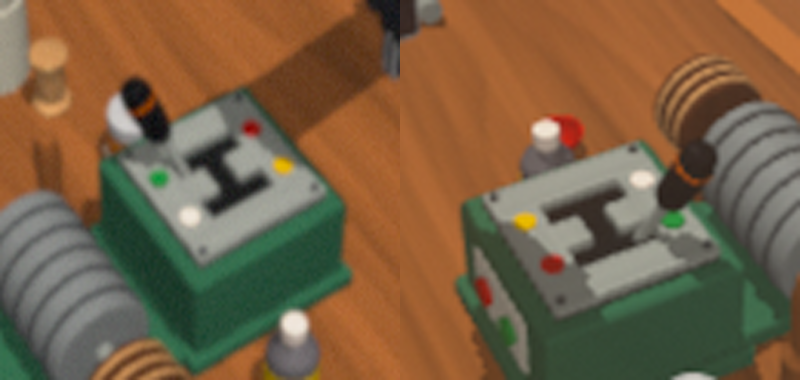

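View pics/s11.png

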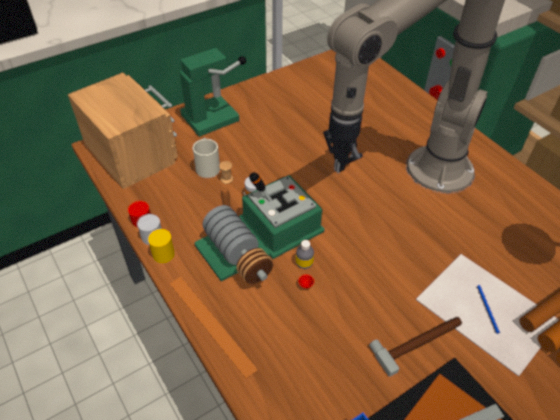

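Run:
```python
from lv import *
est([(d,zd(699,149),.172),(d,zd(666,200),.117),(s,zs(131,85),.172),(s,zs(162,134),.117)])
print(env.finish_job())
```

```text
s [ 0.56107017 -0.07383978  0.03652451] 0.48404935299868157
d [ 0.56274141 -0.077757    0.01719633] 0.09278042735434155
sd [ 0.56198222 -0.07555487  0.02785865] 0.9810833115940341
fore,across [0.34996989 0.33829257] [ 0.1 -0.1 -0.4 -0.9 -0.3 -0.4 -0.8 -0.6]
0.115 [ 0.6004 -0.1106  0.1426]
0.145 [ 0.6104 -0.1197  0.1693]
0.172 [ 0.6195 -0.1279  0.1934]
the job is handed in; nothing more can be done
None
```

The lever is in third, fully forward in the right-hand slot, and the job is handed in. Using the closed fingertips, I pushed it forward to the crossbar, then across to the right, then forward until it met the end stop. It was never gripped or pulled up.

- **Lever position:** my last camera estimate was lever_fore about 0.35 and lever_across about 0.34, which are the end stops within measuring error. The fingers pressed on the forward stop with about 7 N.
- **After backing off:** with the arm clear of the machine, the pictures showed the lever staying in place. None of the pictures taken along the way showed it slipping towards fourth.
- **Bystanders:** in the final overview picture, the things around the machine stand where they did at the start. I compared them by eye rather than measuring them.
- **Disagreement:** the two cameras differed by about 4 mm on the gate's position and 0.02 rad on its turn. I used the combined fit, which was well within the gate's tolerances.
- **Time:** about 13.4 s of the 64 s allowed.

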